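# Reset the bench tester with the stylus

## Robot

A 7-joint arm with a two-finger parallel gripper is mounted at the origin on the work surface. World frame = base frame: x ahead of the robot, y to its left, z up, the work surface at z = 0. Lengths are in m, angles in rad, forces in N, time in s.
With the tool pointing down it reaches from about 0.4 to 0.85 m from the base axis. Payload 10.4 kg.
Tool frame: the origin (TCP) lies midway between the tips of the shut fingers; the grasp point (between the pads) lies r.grip_point_offset behind it (r.grip_point_offset is the distance from the TCP to the grasp point, in m); z points along the fingers, y is the line along which they close (so a half turn about z gives the same grasp; the last joint's range is limited). The gripper opens to 87 mm and grips with 3 to 60 N. Pads are 19 mm wide; open, the fingers measure 117 mm over their backs; the gripper's body (75 mm by 190 mm) begins 51 mm behind the grasp point.
Start: joints at [-1.193, 0.332, -0.065, 1.46, 0.022, 1.35, -0.088], TCP at [0.244, 0.575, 0.223] pointing down, gripper open.
Joint ranges: [-2.6, 2.6], [-0.5, 2.12], [-1.47, 1.34], [0.16, 2.42], [-1.27, 4.41], [0.06, 2.06], [-2.6, 2.6]. Speed limits (rad/s): [2.22, 2.22, 2.79, 2.79, 3.14, 3.14, 3.14].

## Interface

Orientations are given as a unit quaternion [x, y, z, w].
In Python, from bench import r gives the robot as it stands.
- The arm moves only by the tool play_rows, never from a script. Its arguments are lists of equal length, an entry for each row: "claw": the closure, from 0 (fully open) to 1 (shut); "delta_pos": the shift along the tool's x, y, z scaled (see below), a list of three; "delta_rot": the turn, a rotation vector about the tool's x, y, z scaled (see below), a list of three. A call has 1 to 8 rows; each row shifts and turns the commanded pose from where the row before left it, along the tool's axes as they then stand; what a row does not reach is not made up. The controller multiplies each number of a shift by 200 mm and each number of a turn by pi rad. A row lasts 1/10 s, in which the tool goes at most 50 mm and 8.59 degrees, less where a joint would pass 70% of its speed; a pose out of reach is approached as far as the arm can. A call with a number of a shift or a turn outside -1 to 1 is refused whole. A call with a gripper value outside its range is refused whole. The fingers move at their own pace and stop on an object; "squeeze" is the grip in N (left out, the last holds). Time passes only in rows, so rows that do not move let the fingers close. It gives the time, the measured TCP pose, the force, the opening and the grip force at its end, in the units of the state.
- r.read_state(): the state, without advancing time (a new reading comes with each control period).
- r.camera(name): name is "scene" or "top"; returns a dict with "pixels" (400x640x3 uint8, red, green, blue), "camera_matrix" (3x3 intrinsics, pixels), "cam_to_world" (4x4, takes a point from camera to world coordinates). Camera axes: x right, y up, looking along -z (the intrinsics and any distortion apply to the point x, -y, -z); pixel columns grow to the right and rows downward; lengths in m; the calibration is good to about 2 mm. A picture is of the moment at which its call begins. There is no depth.
- r.close_job(): hands the job in; it is judged then, once.
The state is a dict: "time": time; "joint_positions": joint angles; "joint_vel": joint speeds; "joint_torque": joint torques, N m; "ee_pos": TCP position; "eef_rot": TCP orientation; "ft_force": force on the tool from outside, world axes, zero at the start; "torque": the same for the moment, N m; "width": finger opening in m; "grip_force": force on a finger pad.
Only numpy, scipy, OpenCV 4.12 (cv2) and the standard library are available. Lean on these libraries where they do the work, as an engineer would, in place of code of your own. Each camera call takes 0.05 s, during which the arm holds its last target. There are 200 camera calls.

## Task

Take the blue-handled white stylus out of the tool rack and, with its tip, press the red reset button at the bottom of the yellow-framed hole in the tester's sloping face: push it fully in, keep it in for two seconds, then let it spring back. Hang the stylus back upright in the rack notch it came from, as far in as it was, and let go. Leave the other tools, the blue button and the things lying on the bench alone.

Things in the scene. Friction and masses are not known exactly. Their poses are not given: they have to be found in the camera images.
- stylus: Stylus, 161 mm long, 42 to 84 g, hanging upright by its black collar in a rack notch. Origin: centre of the collar's underside; z up along the stylus to the handle end. Collar 26 mm diameter, z 0 to 6 mm; blue round handle 18 mm diameter, z 6 to 76 mm; white shank 8 mm diameter, z 0 down to the rounded tip at -85 mm. It is round, so its own yaw is of no matter.
- stylus_tip (a point): End of the stylus's white tip, 85 mm below the stylus origin along its axis; same axes as the stylus.
- rack: Fixed tool rack, 270 mm wide (y), x -60 to +70 mm: black base 12 mm high, black back wall, and an aluminium top plate 6 mm thick, upper face 121 mm above the bench, overhanging freely to x -36 mm. Origin on the bench under the closed end of the middle notch; z up; its front (-x) looks roughly to the robot. Three notches at y +75, 0 and -75 mm, one tool in each; which is where varies.
- rack_notch1 (a point): Where a tool's collar underside rests in the middle notch: on the plate's upper face, 8 mm in front of the notch's closed end (axes of the rack; the others are 75 mm to each side along y). Notches are 13 mm wide and open at the plate's front edge, 28 mm in front of this point; no lip. A tool comes out straight up, or lifted a little and drawn out along the rack's -x.
- tester: Fixed grey bench tester, 200 mm wide (y), 150 mm deep, 140 mm high; its face slopes 40 degrees down to its front (-x, roughly to the robot). Origin on the bench under its middle, z up. Outward face normal: (-sin 40, 0, cos 40 degrees). Low in the face are two wells, 15 mm diameter, square to the face: yellow-framed at y +45 mm (red reset button), white-framed at y -45 mm (blue button).
- reset_mouth (a point): Centre of the mouth of the yellow-framed well, on the tester's face (axes of the tester). The red button's flat top lies 16 mm below this point, square to the face.
- reset_top (a point): Centre of the top of the red reset button (12 mm diameter), moving with it; its z axis points out of the well along the face normal, its x axis up the slope, its y axis as the tester's y.
- reset (a joint): Travel of the red reset button in m: 0 out, 0.005 fully in against a stop. Spring: starts to move at about 1.6 N, fully in at 5.6 N; springs back when released.
- selftest (a joint): Travel of the blue button in the white-framed well, 0 out, 0.005 in; leave it out.
- nut_driver: Red-handled nut driver hanging in another notch, same collar; handle 22 mm diameter up to 71 mm above its origin (collar underside). Leave it.
- scraper: Yellow-handled scraper hanging in another notch, same collar; handle 20 mm diameter up to 71 mm above its origin (collar underside). Leave it.
- bottle: Turquoise dispensing bottle, 38 mm diameter, 100 mm high, upright; origin at the centre of its underside. Leave it.
- cutters: Side cutters with green handles, lying flat, 150 mm long (x), 12 mm high. Origin on the bench below their middle. Leave them.
- board: Loose circuit board lying flat, 80 x 110 mm, 10 mm high. Origin at the centre of its underside. Leave it.
- capacitor0: Black can capacitor, 34 mm diameter, 45 mm high, standing; origin at the centre of its underside. Leave it.
- capacitor1: Another capacitor, the same. Leave it.

How it is judged:
On the way:
1. the red reset button is held at least 4 mm in by the stylus for 1.5 s (value of joint reset above 0.004 m and contact force between stylus and tester above 0.5 N and distance between stylus_tip and reset_top below 0.01 m), for 1.5 s.
At the end, for the whole second after the job is handed in: The stylus hangs at rest in the notch it came from (within 12 mm of where it started, within 0.1 rad of upright, borne by the rack) and the red button has sprung back (less than 1 mm in) (distance of stylus from where it was at the start of the episode below 0.012 m and angle between stylus's own z axis and vertical below 0.1 rad and linear speed of stylus below 0.02 m/s and value of joint reset below 0.001 m and contact force between stylus and rack above 0.1 N); the robot touches nothing.
It fails at once if the blue button is pressed (more than 2 mm) (value of joint selftest above 0.002 m).
It fails at once if another tool in the rack moved by more than 25 mm or tipped (distance of any of nut_driver, scraper from where it was at the start of the episode above 0.025 m or angle between any of nut_driver, scraper's own z axis and vertical above 0.4 rad).
It fails at once if a thing on the bench (bottle, cutters, board, capacitor) moved by more than 25 mm or tipped (distance of any of bottle, cutters, board, capacitor0, capacitor1 from where it was at the start of the episode above 0.025 m or angle between any of bottle, cutters, board, capacitor0, capacitor1's own z axis and vertical above 0.4 rad).
It also fails if it takes over 69 s, if anything falls off the work surface, if the arm or the gripper's body presses on something with over 40 N, if the wrist force passes 120 N, or if a joint passes its speed limit or range.

## Working session

There is one attempt and no reset: what is moved stays moved. The work goes in short steps, Python scripts to look and compute and a tool call to move; the robot and the scene stay as the last step left them, time stands still between calls to the robot, and variables do not carry over. Pictures are saved under pics/ and viewed, at most 10 in all, crops included, and the job is handed in when it is done.

Besides the shell and the picture viewer there is one more tool, called after ">>>" as name(argument=value, ...) on one line, values as JSON. play_rows: Moves the arm, as the interface text tells. Shifts and turns lie within -1 to 1; 1 stands for 200 mm of shift or pi rad of turn. Its arguments: {"type":"object","properties":{"claw":{"type":"array"},"delta_pos":{"type":"array"},"delta_rot":{"type":"array"},"squeeze":{"type":"number"}},"required":["claw","delta_pos","delta_rot"]}

```bash
mkdir -p pics; ls
python3 - <<'E'
from bench import r
import cv2,numpy as np
s=r.read_state();print({k:np.round(v,3) for k,v in s.items()},r.grip_point_offset)
for n in("scene","top"):
    c=r.camera(n);cv2.imwrite(f"pics/{n}0.png",c["pixels"][:,:,::-1]);print(n,c["camera_matrix"],np.round(c["cam_to_world"],4),[k for k in c])
E
```

```text
pics
{'time': np.float64(0.0), 'joint_positions': array([-1.193,  0.333, -0.065,  1.461,  0.022,  1.35 , -0.089]), 'joint_vel': array([-0.001,  0.002,  0.   , -0.001, -0.001, -0.   , -0.001]), 'joint_torque': array([-1.0000e-03, -6.2324e+01,  2.4000e-02, -3.8991e+01, -6.1000e-02,
        4.0000e-02,  0.0000e+00]), 'ee_pos': array([0.244, 0.575, 0.222]), 'eef_rot': array([ 0.199,  0.98 , -0.001, -0.   ]), 'ft_force': array([ 0.046, -0.616,  0.124]), 'torque': array([-0.021, -0.02 , -0.005]), 'grip_force': np.float64(0.0), 'width': np.float64(0.087)} 0.0187
scene [[456.83672086   0.         324.15940635]
 [  0.         456.83672086 197.19355323]
 [  0.           0.           1.        ]] [[ 0.3999 -0.73    0.5542  1.1097]
 [ 0.9164  0.3079 -0.2557 -0.302 ]
 [ 0.016   0.6102  0.7921  0.9873]
 [ 0.      0.      0.      1.    ]] ['pixels', 'camera_matrix', 'cam_to_world']
top [[499.22818591   0.         310.18552187]
 [  0.         499.22818591 185.19303685]
 [  0.           0.           1.        ]] [[-0.0025  0.9974 -0.0716  0.391 ]
 [-1.     -0.0018  0.0096 -0.0047]
 [ 0.0094  0.0717  0.9974  1.3711]
 [ 0.      0.      0.      1.    ]] ['pixels', 'camera_matrix', 'cam_to_world']
```

View pics/scene0.png

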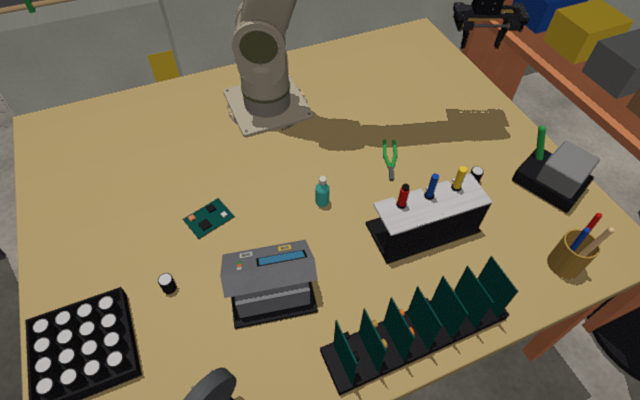

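View pics/top0.png

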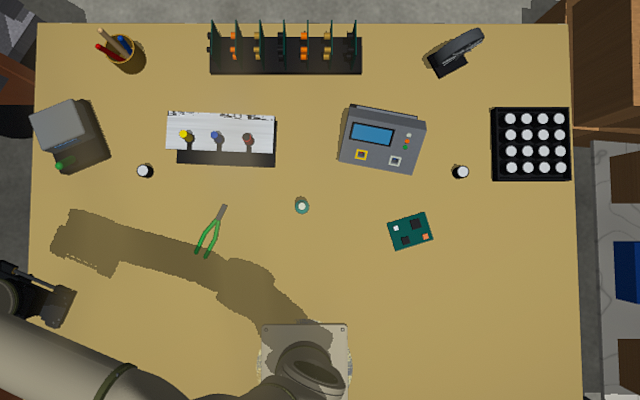

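Scene view: the blue handle is at about (433,186), between red and yellow, and the yellow frame is at about (285,248). Top view: the blue handle is at (217,137), the yellow frame at (361,155), and the white frame at (395,161).

Run:
```python
import cv2,numpy as np
t=cv2.imread("pics/top0.png");s=cv2.imread("pics/scene0.png")
f=lambda im,x,y,w,h:cv2.resize(im[y:y+h,x:x+w],(400,300),interpolation=cv2.INTER_CUBIC)
a=np.vstack([np.hstack([f(t,165,90,120,90),f(t,332,95,100,75)]),np.hstack([f(s,370,150,132,99),f(s,215,230,108,81)])])
cv2.imwrite("pics/crop0.png",a)
```

```text
(no output)
```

View pics/crop0.png

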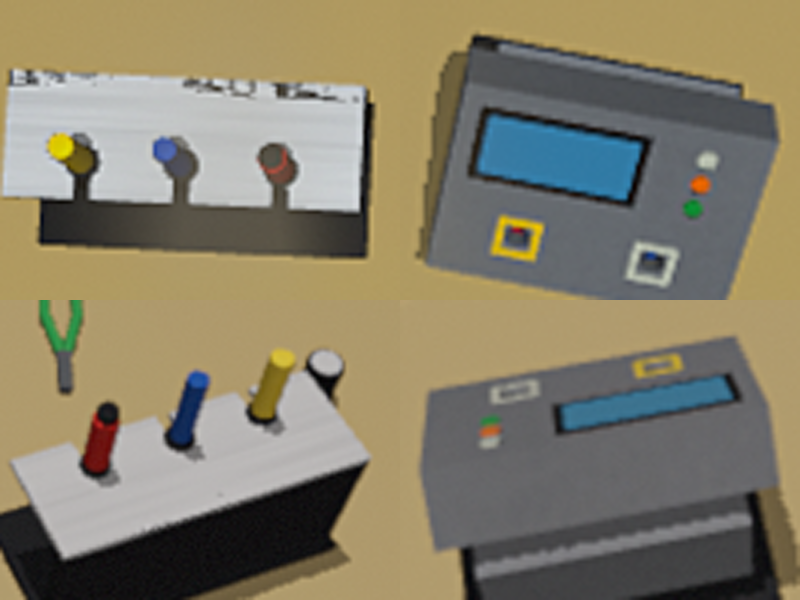

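Crop: the blue handle has a lit top disc (top view about (214,135), scene about (435,176)) and a black collar below (scene about (430,195)). The wells' square frames are clear in both views.

```bash
cat > h.py <<'E'
import numpy as np,cv2
def ray(c,uv):
    K=c["camera_matrix"];T=c["cam_to_world"]
    d=np.linalg.inv(K)@[uv[0],uv[1],1.];d=T[:3,:3]@(d*[1,-1,-1]);return T[:3,3],d/np.linalg.norm(d)
def tri(a,ua,b,ub):
    p,d=ray(a,ua);q,e=ray(b,ub);k=np.linalg.lstsq(np.c_[d,-e],q-p,rcond=None)[0]
    x,y=p+d*k[0],q+e*k[1];return (x+y)/2,np.linalg.norm(x-y)*1e3
def onz(c,uv,z):
    p,d=ray(c,uv);return p+d*(z-p[2])/d[2]
def proj(c,P):
    T=c["cam_to_world"];q=T[:3,:3].T@(np.asarray(P)-T[:3,3]);q=c["camera_matrix"]@(q*[1,-1,-1]);return q[:2]/q[2]
def blob(c,win,lo,hi):
    x,y,w,h=win;hsv=cv2.cvtColor(np.ascontiguousarray(c["pixels"][y:y+h,x:x+w]),cv2.COLOR_RGB2HSV)
    m=cv2.inRange(hsv,lo,hi);n,l,st,ce=cv2.connectedComponentsWithStats(m)
    i=1+np.argmax(st[1:,4]);pts=np.argwhere(l==i)[:,::-1]+[x,y]
    return pts.astype(np.float32)
E
cat > m.py <<'E'
from bench import r
from h import *
t=r.camera("top");s=r.camera("scene")
def fr(name,wt,ws,lo,hi):
    ct=cv2.minAreaRect(blob(t,wt,lo,hi));cs=cv2.minAreaRect(blob(s,ws,lo,hi))
    p,e=tri(t,ct[0],s,cs[0]);print(name,ct,cs,p.round(4),'gap',round(e,1));return p
y=fr("yel",(350,143,25,25),(272,238,30,18),(20,140,120),(35,255,255))
w=fr("whi",(382,148,28,25),(235,246,28,16),(0,0,150),(180,70,255))
print("dist",np.linalg.norm(y-w),"yaw",np.degrees(np.arctan2(*( (y-w)[[0,1]]*[-1,1]))))
for n,wt,ws,lo,hi in[("blue",(205,125,25,25),(420,165,25,40),(105,120,40),(125,255,255)),("yel",(175,125,25,25),(448,160,25,35),(20,120,40),(35,255,255))]:
    A=blob(t,wt,lo,hi);B=blob(s,ws,lo,hi)
    V=lambda c,P:np.array([c["pixels"][int(v),int(u)].max() for u,v in P])
    va,vb=V(t,A),V(s,B);ta=A[va>.8*va.max()]
    # scene: axis of blob and its two ends
    (mx,my),sz,an=cv2.minAreaRect(B)
    print(n,len(A),len(ta),ta.mean(0),"scene n",len(B),B.min(0),B.max(0),(mx,my),sz,an)
    tb=B[vb>.85*vb.max()];print(" lit scene",len(tb),tb.mean(0))
    p,e=tri(t,ta.mean(0),s,tb.mean(0));print(" top",p.round(4),round(e,1))
import sys
cv2.imwrite("/tmp/x.png",s["pixels"])
print(s["pixels"][168:200:2,424:446,2])
print(t["pixels"][128:150,206:228,2])
E
python3 m.py
```

```text
yel ((360.8461608886719, 154.2692413330078), (11.178619384765625, 9.60969066619873), 11.309932708740234) ((286.38238525390625, 247.02943420410156), (3.6380343437194824, 7.518604278564453), 75.96376037597656) [ 0.5667 -0.1481  0.0692] gap 5.2
whi ((394.65386962890625, 160.73077392578125), (11.374736785888672, 9.41357421875), 11.309932708740234) ((240.5, 255.5), (3.0, 1.0), 90.0) [ 0.5474 -0.2454  0.0652] gap 11.1
dist 0.09926954148250722 yaw -11.189991200234138
blue 34 33 [213.78787 134.45454] scene n 150 [426. 174.] [438. 197.] (431.94708251953125, 185.16749572753906) (6.624889850616455, 24.341453552246094) 17.52556800842285
 lit scene 28 [435.07144 175.92857]
 top [0.5968 0.2127 0.1937] 0.5
yel 104 45 [182.66667 133.33333] scene n 190 [453. 166.] [467. 189.] (459.7241516113281, 177.18966674804688) (8.913375854492188, 24.697479248046875) 21.801406860351562
 lit scene 42 [462.9762  168.33333]
 top [0.6001 0.2874 0.1905] 0.4
[[107 109 108 107 108 107 108 108 108 108 108 108 107 108 109 107 108 107
  107 108 109 109]
 [109 108 108 108 109 109 108 108 107 107 107 108 108 109 109 107 108 
[... 2672 characters left out ...]
2  75  86  87  85  71  64 115
  185 199 195 194]
 [200 199 199 199 198 197 197 201 193 161 119  57  67  70  66  69 106 170
  206 200 196 197]
 [202 202 201 200 201 199 199 199 202 212 191  53  62  68  62  88 165 211
  201 198 197 196]
 [201 200 200 201 201 201 200 199 201 208 186  54  60  63  58 105 183 205
  197 197 194 195]
 [199 200 200 199 200 199 197 198 199 206 183  52  60  65  58 102 180 202
  196 197 194 195]
 [199 199 199 199 197 197 197 197 198 205 182  50  63  64  57 109 189 201
  197 196 195 194]
 [196 195 195 196 195 194 193 193 196 199 171  56  66  68  57 125 209 197
  192 192 193 193]
 [197 195 195 194 197 203 202 200 202 198 149  59  66  69  60 126 207 196
  193 193 193 190]]
```

```bash
cat > m2.py <<'E'
from bench import r
from h import *
t=r.camera("top");s=r.camera("scene")
def wc(c,win,f,th):
    x,y,w,h=win;I=c["pixels"][y:y+h,x:x+w].astype(float);W=np.clip(f(I)-th,0,None);v,u=np.mgrid[y:y+h,x:x+w]
    return np.array([(W*u).sum(),(W*v).sum()])/W.sum()
fy=lambda I:I[...,:2].min(2)-I[...,2]
fw=lambda I:I.min(2)
def outer(c,win,f,th):   # bounding-quad centre of thresholded mask at upsample
    x,y,w,h=win;I=cv2.resize(f(c["pixels"][y:y+h,x:x+w].astype(float)),None,fx=8,fy=8,interpolation=cv2.INTER_LINEAR)
    p=np.argwhere(I>th)[:,::-1].astype(np.float32);q=cv2.minAreaRect(p);return (np.array(q[0])+.5)/8-.5+[x,y],np.array(q[1])/8
P={}
for n,f,wt,ws,a,b in[("yel",fy,(350,143,23,24),(272,240,30,14),40,40),("whi",fw,(385,150,21,22),(233,248,26,13),140,140)]:
    A,B=wc(t,wt,f,a),wc(s,ws,f,b);A2,B2=outer(t,wt,f,a+10),outer(s,ws,f,b)
    print(n,A,A2,B,B2);p,e=tri(t,A,s,B);p2,e2=tri(t,A2[0],s,B2[0]);print(p.round(4),round(e,1),p2.round(4),round(e2,1));P[n]=p2
d=P["yel"]-P["whi"];print(np.linalg.norm(d),"yaw",np.degrees(np.arctan2(-d[0],d[1])))
print(s["pixels"][240:262,236:258].min(2))
for z in(.194,.197):print("stylus top",onz(t,(213.75,134.5),z),onz(s,(435.2,175.9),z))
E
python3 m2.py
```

```text
yel [360.52853297 154.71951548] (array([358.82930183, 158.66142273]), array([12.5223732 , 21.75519562])) [283.3253012  246.13200629] (array([284.0625, 245.0625]), array([11., 25.]))
[ 0.564  -0.1506  0.0707] 2.3 [ 0.5551 -0.1467  0.0597] 1.2
whi [394.51907357 160.4979564 ] (array([394.60609818, 160.567379  ]), array([11.13996315,  9.45500088])) [244.02631579 254.22368421] (array([245.43661976, 254.38703442]), array([ 3.62510586, 12.16711044]))
[ 0.5486 -0.2407  0.0695] 3.7 [ 0.549  -0.2394  0.0686] 0.2
0.09331928560040739 yaw -3.767999083350995
[[110 109 111 110 110 111 110 111 110 111 110 109 110 111 111 110 110 110
  110 111 111 111]
 [110 109 110 109 110 110 109 110 110 109 109 109 110 110 110 110 110 110
  109 109 110 110]
 [110 110 110 109 111 110 110 111 110 110 109 110 109 111 110 110 110 110
  110 109 111 110]
 [110 111 111 109 111 109 110 109 110 111 111 111 111 110 110 110 110 110
  110 110 109 110]
 [110 110 110 110 109 110 111 110 110 108 109 111 110 111 110 110 110 110
  111 110 110 110]
 [110 110 108 110 110 111 110 109 109 109 110 111 109 111 109 110 110 110
  111 111 
[... 956 characters left out ...]
 154 141 116 116 123 128 136 137 128 121 119 110 100  97
   99 100  99 102]
 [ 96  98  97 119 142 143 138 128 121 119 110 102  99  99  99  98  97  99
  100  99  90  89]
 [ 99  98  96 105 109 101 101 100  98  98  97  98  97  97  97  98  99  99
  100  92  61  48]
 [ 97  98  97  97  95  95  97  98  98  97  98  99  98  98  97  99  99 101
  100  91  53  24]
 [ 96  97  99  94  92  96  97  98  99 100  98  97  99  98  97  98  98 100
  101  90  54  22]
 [ 96  89  81  69  64  80  93  98  98  99  99  98 100  98  97  98 100  99
  100  93  59  21]]
stylus top [0.5967597  0.21297515 0.194     ] [0.59696561 0.21259911 0.194     ]
stylus top [0.59623528 0.21242045 0.197     ] [0.5989045 0.2106532 0.197    ]
```

```bash
cat >> m2.py <<'E'
print("----")
for th in(75,95):
    A2,B2=outer(t,(350,143,23,24),fy,th),outer(s,(274,240,26,14),fy,th)
    p,e=tri(t,A2[0],s,B2[0]);print(A2,B2,p.round(4),round(e,1))
    d=p-P["whi"];print(np.linalg.norm(d),"yaw",np.degrees(np.arctan2(-d[0],d[1])))
E
python3 m2.py | sed '1,/----/d'
```

```text
(array([360.84459305, 154.14803123]), array([11.65220928,  9.94656944])) (array([284.08853722, 247.26097155]), array([ 3.80062723, 12.19596481])) [ 0.5661 -0.1507  0.0689] 0.2
0.09024209988222928 yaw -10.901340560712447
(array([360.85750103, 154.12750053]), array([11.47102928,  9.57037163])) (array([284.0886879 , 247.16888714]), array([ 2.86504889, 11.34994316])) [ 0.5661 -0.1507  0.0693] 0.2
0.09026002645233322 yaw -10.900679218643068
```

```bash
cat >> h.py <<'E'
from scipy.spatial.transform import Rotation as Ro
def tool(zdir,ydir):
    z=np.array(zdir,float);z/=np.linalg.norm(z);y=np.array(ydir,float);y-=z*(y@z);y/=np.linalg.norm(y)
    return Ro.from_matrix(np.c_[np.cross(y,z),y,z])
def plan(p,R,q,Q,n,dec=3):
    w=(R.inv()*Q).as_rotvec()/n;rot=np.round(w/np.pi,4)
    pos=[]
    q=np.array(q);p0=np.array(p)
    for i in range(n):
        a=np.round(R.inv().apply((q-p)/(n-i))/.2,dec);pos.append(a.tolist());p=p+R.apply(a*.2);R=R*Ro.from_rotvec(rot*np.pi)
    print("step mm",np.linalg.norm(q-p0)/n*1e3,"deg",np.degrees(np.linalg.norm(w)),"end",p.round(4));print("pos",pos);print("rot",rot.tolist(),"rest deg",np.degrees((R.inv()*Q).magnitude()));return p,R
def cur(r):
    s=r.read_state();return np.array(s["ee_pos"]),Ro.from_quat(s["eef_rot"])
ry=np.radians(-2.5);ty=np.radians(-10.9);st=np.sin(np.radians(40));ct=np.cos(np.radians(40))
RD=tool([0,0,-1],[np.cos(ry),np.sin(ry),0])
NRM=np.array([-st*np.cos(ty),-st*np.sin(ty),ct])
RT=tool(-NRM,[np.cos(ty),np.sin(ty),0])
S=np.array([.597,.2127,.121]);M=np.array([.5661,-.1507,.069])
E
python3 - <<'E'
from bench import r
from h import *
p,R=cur(r);plan(p,R,[.597,.2127,.27],RD,12)
E
```

```text
step mm 42.37435351817859 deg 5.794467652384686 end [0.5969 0.2127 0.2701]
pos [[-0.194, -0.082, -0.02], [-0.202, -0.062, -0.02], [-0.207, -0.041, -0.02], [-0.21, -0.02, -0.02], [-0.211, 0.002, -0.02], [-0.21, 0.023, -0.02], [-0.206, 0.044, -0.02], [-0.201, 0.064, -0.02], [-0.193, 0.084, -0.019], [-0.184, 0.104, -0.02], [-0.172, 0.121, -0.019], [-0.16, 0.138, -0.02]]
rot [-0.0, 0.0, 0.0322] rest deg 0.019036662397331962
```

>>> play_rows(claw=[0, 0, 0, 0, 0, 0, 0, 0], delta_pos=[[-0.194, -0.082, -0.02], [-0.202, -0.062, -0.02], [-0.207, -0.041, -0.02], [-0.21, -0.02, -0.02], [-0.211, 0.002, -0.02], [-0.21, 0.023, -0.02], [-0.206, 0.044, -0.02], [-0.201, 0.064, -0.02]], delta_rot=[[0, 0, 0.0322], [0, 0, 0.0322], [0, 0, 0.0322], [0, 0, 0.0322], [0, 0, 0.0322], [0, 0, 0.0322], [0, 0, 0.0322], [0, 0, 0.0322]], squeeze=40)

```text
time: 1.2
ee_pos: [0.4803, 0.3323, 0.255]
eef_rot: [0.57, 0.821, 0.0, -0.0]
ft_force: [0.6, 0.8, -0.1]
width: 0.0869
grip_force: 0.0
```

>>> play_rows(claw=[0, 0, 0, 0, 0, 0], delta_pos=[[-0.193, 0.084, -0.02], [-0.184, 0.104, -0.02], [-0.172, 0.121, -0.02], [-0.16, 0.138, -0.02], [0, 0, 0], [0, 0, 0]], delta_rot=[[0, 0, 0.0322], [0, 0, 0.0322], [0, 0, 0.0322], [0, 0, 0.0322], [0, 0, 0], [0, 0, 0]])

```text
time: 1.8
ee_pos: [0.5974, 0.2118, 0.2704]
eef_rot: [0.723, 0.691, -0.0, 0.0]
ft_force: [-0.0, 0.8, -1.1]
width: 0.087
grip_force: 0.0
```

Run:
```python
from bench import r
from h import *
s=r.read_state();print(s["time"],s["joint_positions"].round(2) if hasattr(s["joint_positions"],'round') else s["joint_positions"])
p,R=cur(r);print(p);plan(p,R,[.597,.2127,.147],RD,5)
```

```text
1.8 [-0.69  0.34  0.37  1.38 -0.12  1.44 -0.37]
[0.59741135 0.21176883 0.27038176]
step mm 24.677192721147115 deg 0.022627943412897707 end [0.597  0.2128 0.147 ]
pos [[0.001, -0.0, 0.123], [0.001, -0.001, 0.123], [0.001, -0.0, 0.124], [0.001, -0.001, 0.123], [0.001, -0.0, 0.124]]
rot [-0.0, 0.0, -0.0001] rest deg 0.02568725646080088
```

>>> play_rows(claw=[0, 0, 0, 0, 0, 0, 0], delta_pos=[[0, 0, 0.12], [0, 0, 0.124], [0, 0, 0.124], [0, 0, 0.124], [0, 0, 0.124], [0, 0, 0], [0, 0, 0]], delta_rot=[[0, 0, 0], [0, 0, 0], [0, 0, 0], [0, 0, 0], [0, 0, 0], [0, 0, 0], [0, 0, 0]])

```text
time: 2.5
ee_pos: [0.5964, 0.2139, 0.1479]
eef_rot: [0.722, 0.692, -0.0, -0.0]
ft_force: [-0.0, -0.5, 0.0]
width: 0.0872
grip_force: 0.0
```

Run:
```python
from bench import r
from h import *
t=r.camera("top");s=r.camera("scene");p,R=cur(r);print(p)
f=lambda im,x,y,w,h:cv2.resize(im[y:y+h,x:x+w,::-1],(400,300),interpolation=cv2.INTER_CUBIC)
cv2.imwrite("pics/g1.png",np.hstack([f(t["pixels"],165,90,120,90),f(s["pixels"],370,150,132,99)]))
print(proj(t,p),proj(s,p))
```

```text
[0.5974356  0.21359358 0.14910753]
[216.8367278  137.37597269] [431.70373713 188.20684878]
```

View pics/g1.png

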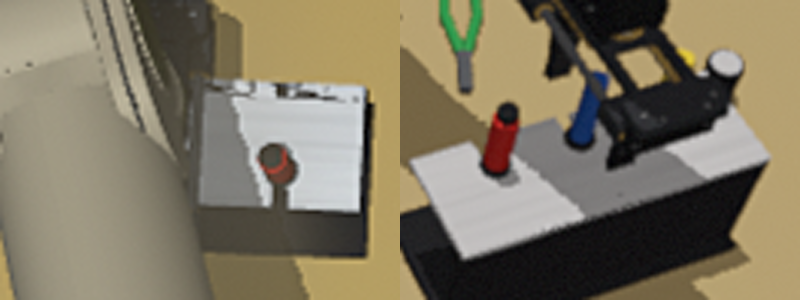

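The blue handle stands between the two open fingers (scene crop: fingers at about (555,60) and (620,150), handle at (590,110)). The red tool is clear, so I'm closing.

>>> play_rows(claw=[0.5, 0.8, 1, 1, 1, 1, 1, 1], delta_pos=[[0, 0, 0], [0, 0, 0], [0, 0, 0], [0, 0, 0], [0, 0, 0], [0, 0, 0], [0, 0, 0], [0, 0, 0]], delta_rot=[[0, 0, 0], [0, 0, 0], [0, 0, 0], [0, 0, 0], [0, 0, 0], [0, 0, 0], [0, 0, 0], [0, 0, 0]], squeeze=40)

```text
time: 3.4
ee_pos: [0.5969, 0.2127, 0.1473]
eef_rot: [0.722, 0.691, -0.0, -0.0]
ft_force: [0.3, -0.6, 0.5]
width: 0.0312
grip_force: 0.0
```

>>> play_rows(claw=[1, 1, 1, 1, 1, 1], delta_pos=[[0, 0, 0], [0, 0, 0], [0, 0, 0], [0, 0, 0], [0, 0, 0], [0, 0, 0]], delta_rot=[[0, 0, 0], [0, 0, 0], [0, 0, 0], [0, 0, 0], [0, 0, 0], [0, 0, 0]])

```text
time: 4.0
ee_pos: [0.5969, 0.2127, 0.1473]
eef_rot: [0.722, 0.691, 0.0, -0.0]
ft_force: [0.4, 0.4, 0.4]
width: 0.0172
grip_force: 40.0
```

Run:
```python
from bench import r
from h import *
print(np.mean([cur(r)[0] for _ in range(5)],0))
# command pose assumed (.597,.2127,.147): lift, then transit to pre-pose 
p=np.array([.597,.2127,.147]);p,R=plan(p,RD,[.594,.2127,.257],RD,4)
L=85+.147*1e3-121  # tip below TCP mm
pre=M+NRM*(.111+.04);print("pre TCP",pre,"tip",pre-NRM*.111)
mid=[.46,-.05,.30]
p,R=plan(p,R,mid,RD,7)
plan(p,R,pre,RT,7)
```

```text
[0.59690804 0.21272618 0.14734465]
step mm 27.510225371668625 deg 0.0 end [0.594  0.2126 0.257 ]
pos [[-0.0, -0.004, -0.137], [-0.0, -0.004, -0.138], [-0.0, -0.003, -0.137], [-0.001, -0.004, -0.138]]
rot [0.0, 0.0, 0.0] rest deg 0.0
pre TCP [ 0.47079018 -0.13234622  0.18467271] tip [ 0.54085236 -0.14583807  0.09964178]
step mm 42.56531473612257 deg 0.0 end [ 0.46 -0.05  0.3 ]
pos [[-0.192, -0.087, -0.031], [-0.192, -0.088, -0.031], [-0.191, -0.087, -0.031], [-0.192, -0.088, -0.031], [-0.191, -0.087, -0.03], [-0.192, -0.088, -0.031], [-0.191, -0.087, -0.03]]
rot [0.0, 0.0, 0.0] rest deg 0.0
step mm 20.304632387510015 deg 5.833872945612201 end [ 0.4708 -0.1324  0.1845]
pos [[-0.058, 0.01, 0.082], [-0.058, 0.003, 0.084], [-0.057, -0.004, 0.084], [-0.057, -0.011, 0.083], [-0.056, -0.018, 0.083], [-0.056, -0.025, 0.081], [-0.057, -0.033, 0.078]]
rot [-0.0317, -0.0023, 0.0064] rest deg 0.03736531948101639
```

>>> play_rows(claw=[1, 1, 1, 1, 1, 1, 1, 1], delta_pos=[[0, 0, -0.05], [0, 0, -0.1], [0, 0, -0.2], [0, 0, -0.2], [0, -0.1, -0.05], [0, -0.2, 0], [0, -0.2, 0], [0, 0, 0]], delta_rot=[[0, 0, 0], [0, 0, 0], [0, 0, 0], [0, 0, 0], [0, 0, 0], [0, 0, 0], [0, 0, 0], [0, 0, 0]])

```text
time: 4.8
ee_pos: [0.4932, 0.2181, 0.2683]
eef_rot: [0.721, 0.693, 0.0, -0.001]
ft_force: [0.3, 1.2, -0.5]
width: 0.0172
grip_force: 40.0
```

Run:
```python
from bench import r
from h import *
p,R=cur(r);print(p,r.read_state()["width"])
pre=M+NRM*(.111+.04)
p,R=plan(p,R,[.46,-.05,.30],RD,6)
plan(p,R,pre,RT,7)
```

```text
[0.49318331 0.21807352 0.26834772] 0.0172190808598314
step mm 45.327944527025515 deg 0.035236491393288674 end [ 0.46   -0.05    0.3001]
pos [[-0.224, -0.019, -0.027], [-0.224, -0.018, -0.027], [-0.224, -0.018, -0.026], [-0.225, -0.018, -0.027], [-0.224, -0.018, -0.026], [-0.225, -0.018, -0.027]]
rot [-0.0001, -0.0001, 0.0002] rest deg 0.05820374417149585
step mm 20.31198973547302 deg 5.827868827676408 end [ 0.4708 -0.1322  0.1846]
pos [[-0.058, 0.01, 0.082], [-0.058, 0.003, 0.084], [-0.057, -0.004, 0.084], [-0.057, -0.011, 0.084], [-0.056, -0.018, 0.082], [-0.056, -0.026, 0.081], [-0.056, -0.032, 0.078]]
rot [-0.0317, -0.0023, 0.0064] rest deg 0.07254574093788073
```

>>> play_rows(claw=[1, 1, 1, 1, 1, 1], delta_pos=[[-0.224, -0.018, -0.027], [-0.224, -0.018, -0.027], [-0.224, -0.018, -0.026], [-0.225, -0.018, -0.027], [-0.224, -0.018, -0.026], [-0.225, -0.018, -0.027]], delta_rot=[[0, 0, 0], [0, 0, 0], [0, 0, 0], [0, 0, 0], [0, 0, 0], [0, 0, 0]])

```text
time: 5.4
ee_pos: [0.4633, -0.053, 0.3004]
eef_rot: [0.723, 0.691, 0.001, 0.0]
ft_force: [1.1, 0.6, -0.8]
width: 0.0176
grip_force: 40.0
```

>>> play_rows(claw=[1, 1, 1, 1, 1, 1, 1, 1], delta_pos=[[-0.058, 0.01, 0.082], [-0.058, 0.003, 0.084], [-0.057, -0.004, 0.084], [-0.057, -0.011, 0.084], [-0.056, -0.018, 0.082], [-0.056, -0.026, 0.081], [-0.056, -0.032, 0.078], [0, 0, 0]], delta_rot=[[-0.0317, -0.0023, 0.0064], [-0.0317, -0.0023, 0.0064], [-0.0317, -0.0023, 0.0064], [-0.0317, -0.0023, 0.0064], [-0.0317, -0.0023, 0.0064], [-0.0317, -0.0023, 0.0064], [-0.0317, -0.0023, 0.0064], [0, 0, 0]])

```text
time: 6.2
ee_pos: [0.4703, -0.1213, 0.201]
eef_rot: [0.727, 0.615, 0.197, 0.232]
ft_force: [0.1, -0.7, 0.6]
width: 0.0176
grip_force: 40.0
```

Run:
```python
from bench import r
from h import *
t=r.camera("top");s=r.camera("scene");p,R=cur(r);print(p)
pre=M+NRM*.151;plan(p,R,pre,RT,1)
tip=p+R.apply([0,0,.111]);print("tip",tip,proj(t,tip),proj(s,tip),proj(t,M),proj(s,M))
f=lambda im,x,y,w,h:cv2.resize(im[y:y+h,x:x+w,::-1],(400,300),interpolation=cv2.INTER_CUBIC)
cv2.imwrite("pics/w1.png",np.hstack([f(t["pixels"],332,125,80,60),f(s["pixels"],235,205,80,60)]))
```

```text
[ 0.47202295 -0.11985247  0.20241739]
step mm 21.736770915504636 deg 4.718386304889861 end [ 0.4709 -0.1324  0.1846]
pos [[-0.063, -0.048, 0.075]]
rot [-0.0249, -0.0053, 0.0064] rest deg 0.0107064773276437
tip [ 0.53567076 -0.13030978  0.11208135] [354.86198853 163.79646777] [286.80601639 224.0961137 ] [360.8901211  154.15267247] [284.14232615 247.2382492 ]
```

View pics/w1.png

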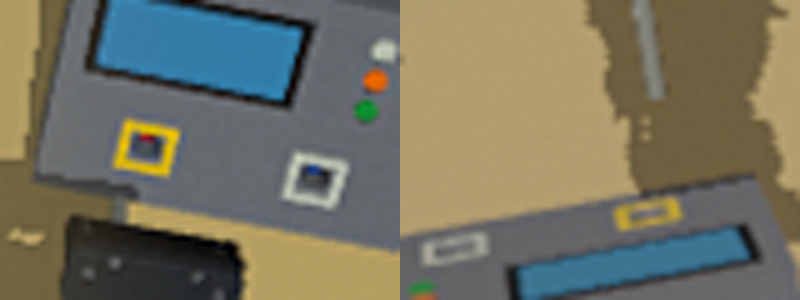

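Top crop: the white shank ends at about (356,164), and the yellow well shows its red button at (361,154). Scene: the tip is at about (286,224.5) against a predicted (286.8,224.1), so the stylus sits in the grip as expected.

>>> play_rows(claw=[1, 1, 1, 1, 1], delta_pos=[[-0.032, -0.024, 0.037], [-0.031, -0.024, 0.038], [0, 0, 0], [0, 0, 0], [0, 0, 0]], delta_rot=[[-0.0125, -0.0027, 0.0032], [-0.0124, -0.0026, 0.0032], [0, 0, 0], [0, 0, 0], [0, 0, 0]])

```text
time: 6.8
ee_pos: [0.4696, -0.1231, 0.1953]
eef_rot: [0.722, 0.609, 0.211, 0.25]
ft_force: [-1.1, -0.5, -0.6]
width: 0.0173
grip_force: 40.0
```

```bash
cat > tip.py <<'E'
from bench import r
from h import *
import sys
t=r.camera("top");s=r.camera("scene");p,R=cur(r);print("tcp",p)
d=float(sys.argv[1]);plan(p,R,M+NRM*(.111+d),RT,1)
tip=p+R.apply([0,0,.111]);print("tip",tip.round(4),"lat to M (up slope,y)",(RT.inv().apply(tip-M)*1e3).round(2),proj(t,tip),proj(s,tip),proj(t,M),proj(s,M))
f=lambda im,x,y,w,h:cv2.resize(im[y:y+h,x:x+w,::-1],(w*8,h*8),interpolation=cv2.INTER_CUBIC)
a,b=np.round(proj(t,tip)).astype(int),np.round(proj(s,tip)).astype(int)
print("origins",a-[25,25],b-[25,25])
cv2.imwrite(sys.argv[2],np.hstack([f(t["pixels"],a[0]-25,a[1]-25,50,50),f(s["pixels"],b[0]-25,b[1]-25,50,50)]))
E
python3 tip.py .04 pics/w2.png
```

```text
tcp [ 0.46943721 -0.12286148  0.1950847 ]
step mm 14.149216939655714 deg 2.2127765979760565 end [ 0.4707 -0.1324  0.1846]
pos [[-0.046, -0.021, 0.05]]
rot [-0.0101, -0.0047, 0.0052] rest deg 0.004061409074176716
tip [ 0.5371 -0.1342  0.1078] lat to M (up slope,y) [ 10.67   0.77 -50.05] [356.23650394 163.42580459] [285.52002694 226.15251717] [360.8901211  154.15267247] [284.14232615 247.2382492 ]
origins [331 138] [261 201]
```

View pics/w2.png

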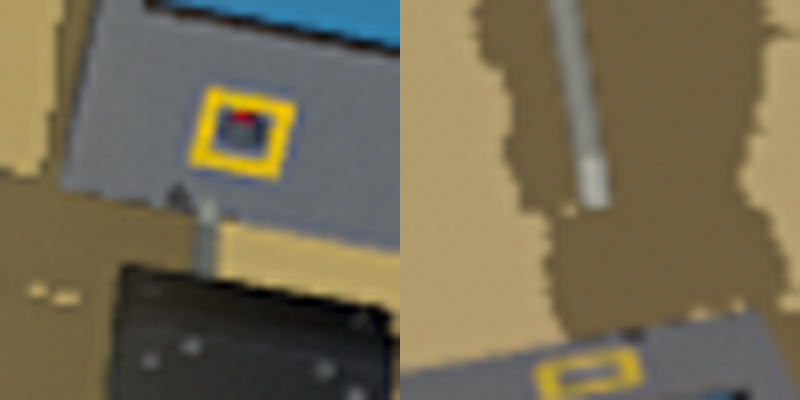

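Tip at top (356.4,162.8) and scene (285.1,226.4), both within a pixel of prediction. The last turn fell short, so I'm checking the joints.

Run:
```python
from bench import r
s=r.read_state();print([round(float(x),3) for x in s["joint_positions"]],[round(float(x),3) for x in s["joint_vel"]])
```

```text
[-0.017, -0.445, 0.14, 2.411, 0.17, 0.51, -0.158] [0.015, -0.003, -0.011, 0.006, -0.013, -0.004, 0.008]
```

>>> play_rows(claw=[1, 1, 1, 1, 1, 1], delta_pos=[[-0.016, -0.007, 0.016], [-0.015, -0.007, 0.017], [-0.015, -0.007, 0.017], [0, 0, 0], [0, 0, 0], [0, 0, 0]], delta_rot=[[-0.0034, -0.0016, 0.0017], [-0.0034, -0.0016, 0.0017], [-0.0033, -0.0015, 0.0018], [0, 0, 0], [0, 0, 0], [0, 0, 0]])

```text
time: 7.5
ee_pos: [0.4694, -0.1293, 0.1892]
eef_rot: [0.724, 0.602, 0.216, 0.259]
ft_force: [0.2, 0.2, -0.3]
width: 0.0171
grip_force: 40.0
```

```bash
python3 tip.py .04 /tmp/w.png
python3 - <<'E'
from bench import r
s=r.read_state();print([round(float(x),3) for x in s["joint_positions"]])
E
```

```text
tcp [ 0.46953644 -0.12877149  0.1892054 ]
step mm 5.907269382337148 deg 0.7551354327541051 end [ 0.4708 -0.1322  0.1848]
pos [[-0.016, -0.007, 0.023]]
rot [-0.0031, -0.0019, 0.0021] rest deg 0.005603736178729342
tip [ 0.5389 -0.1415  0.1035] lat to M (up slope,y) [  3.92   0.36 -44.71] [358.87878852 162.92007946] [282.96390545 228.8097457 ] [360.8901211  154.15267247] [284.14232615 247.2382492 ]
origins [334 138] [258 204]
[0.446, -0.407, -0.226, 2.416, -0.246, 0.443, 0.21]
```

```bash
python3 tip.py .012 /tmp/w.png
```

```text
tcp [ 0.46946238 -0.12890906  0.18912116]
step mm 32.84093158956977 deg 0.7438847299080463 end [ 0.4885 -0.1357  0.1633]
pos [[-0.016, -0.005, 0.163]]
rot [-0.0031, -0.0018, 0.002] rest deg 0.006942268790320638
tip [ 0.5388 -0.1416  0.1034] lat to M (up slope,y) [  3.74   0.27 -44.67] [358.94051825 162.95663855] [282.88571712 228.82640081] [360.8901211  154.15267247] [284.14232615 247.2382492 ]
origins [334 138] [258 204]
```

>>> play_rows(claw=[1, 1, 1, 1, 1, 1, 1, 1], delta_pos=[[-0.004, -0.001, 0.04], [-0.004, -0.001, 0.04], [-0.004, -0.001, 0.04], [-0.004, -0.002, 0.043], [0, 0, 0], [0, 0, 0], [0, 0, 0], [0, 0, 0]], delta_rot=[[-0.0008, -0.0005, 0.0005], [-0.0008, -0.0005, 0.0005], [-0.0008, -0.0004, 0.0005], [-0.0007, -0.0004, 0.0005], [0, 0, 0], [0, 0, 0], [0, 0, 0], [0, 0, 0]])

```text
time: 8.5
ee_pos: [0.4882, -0.137, 0.1636]
eef_rot: [0.725, 0.597, 0.217, 0.264]
ft_force: [0.2, -1.0, -1.0]
width: 0.0172
grip_force: 40.0
```

```bash
python3 tip.py .002 pics/w3.png;python3 - <<'E'
from bench import r
s=r.read_state();print([round(float(x),3) for x in s["joint_positions"]])
E
```

```text
tcp [ 0.48823304 -0.13694203  0.16353377]
step mm 10.311947909825033 deg 0.1442519324498168 end [ 0.4947 -0.137   0.1556]
pos [[0.006, -0.001, 0.051]]
rot [0.0001, 0.0006, -0.0005] rest deg 0.0061314883419835145
tip [ 0.5583 -0.1506  0.0785] lat to M (up slope,y) [ -1.43   0.22 -12.24] [361.30386445 156.64369529] [282.76420228 242.43520243] [360.8901211  154.15267247] [284.14232615 247.2382492 ]
origins [336 132] [258 217]
[0.544, -0.31, -0.32, 2.415, -0.317, 0.335, 0.274]
```

View pics/w3.png

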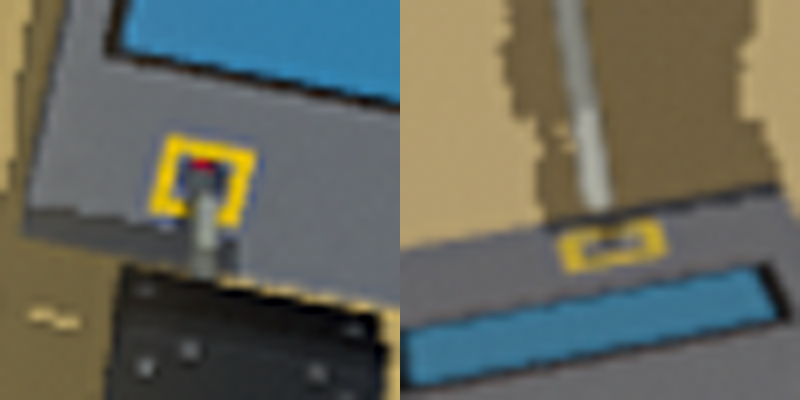

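The tip (top crop about (204,195), scene crop about (198,205)) lines up with the well to within about 1.3 mm in tool x, so I'm correcting that and entering.

>>> play_rows(claw=[1, 1, 1, 1, 1, 1, 1], delta_pos=[[0.006, 0, 0], [0, 0, 0.025], [0, 0, 0.025], [0, 0, 0.025], [0, 0, 0.025], [0, 0, 0], [0, 0, 0]], delta_rot=[[0, 0, 0], [0, 0, 0], [0, 0, 0], [0, 0, 0], [0, 0, 0], [0, 0, 0], [0, 0, 0]])

```text
time: 9.3
ee_pos: [0.5009, -0.1382, 0.1475]
eef_rot: [0.725, 0.598, 0.217, 0.264]
ft_force: [0.2, -0.4, -1.2]
width: 0.0171
grip_force: 40.0
```

```bash
cat > q.py <<'E'
from bench import r
from h import *
a=[];F=[]
for i in range(6):
    r.camera("top");p,R=cur(r);a.append(RT.inv().apply(p+R.apply([0,0,.111])-M)*1e3);F.append(RT.inv().apply(r.read_state()["ft_force"]))
s=r.read_state();print(s["time"],"tip rel M tool axes",np.mean(a,0).round(2),np.std(a,0).round(2),"F tool",np.mean(F,0).round(2),"tilt",np.degrees((R.inv()*RT).magnitude()),[round(float(x),3) for x in s["joint_positions"]])
E
python3 q.py
```

```text
9.6 tip rel M tool axes [-0.33  0.02  7.87] [0.02 0.13 0.07] F tool [-0.11 -0.55  0.06] tilt 0.15337155306954658 [0.558, -0.245, -0.347, 2.407, -0.301, 0.277, 0.259]
```

>>> play_rows(claw=[1, 1, 1, 1, 1, 1], delta_pos=[[0.001, 0, 0.02], [0, 0, 0.015], [0, 0, 0.01], [0, 0, 0.01], [0, 0, 0], [0, 0, 0]], delta_rot=[[0, 0, 0], [0, 0, 0], [0, 0, 0], [0, 0, 0], [0, 0, 0], [0, 0, 0]])

```text
time: 10.2
ee_pos: [0.508, -0.1394, 0.1395]
eef_rot: [0.725, 0.598, 0.217, 0.264]
ft_force: [-1.5, 0.4, 1.7]
width: 0.0175
grip_force: 40.0
```

```bash
python3 q.py
```

```text
10.5 tip rel M tool axes [-1.200e-01 -1.000e-02  1.889e+01] [0.01 0.01 0.01] F tool [ 0.18  0.15 -3.6 ] tilt 0.14691923744143093 [0.568, -0.209, -0.361, 2.401, -0.287, 0.246, 0.247]
```

>>> play_rows(claw=[1, 1, 1, 1, 1, 1], delta_pos=[[0, 0, 0.006], [0, 0, 0.006], [0, 0, 0.003], [0, 0, 0], [0, 0, 0], [0, 0, 0]], delta_rot=[[0, 0, 0], [0, 0, 0], [0, 0, 0], [0, 0, 0], [0, 0, 0], [0, 0, 0]])

```text
time: 11.1
ee_pos: [0.51, -0.1399, 0.1376]
eef_rot: [0.725, 0.597, 0.217, 0.264]
ft_force: [-14.3, 1.8, 13.4]
width: 0.0171
grip_force: 40.0
```

```bash
python3 q.py
```

```text
11.4 tip rel M tool axes [-0.24  0.32 21.67] [0.01 0.03 0.01] F tool [  0.6   -1.84 -19.83] tilt 0.15250939271898725 [0.571, -0.199, -0.366, 2.399, -0.282, 0.239, 0.244]
```

On the stop at about 20 N. Holding.

>>> play_rows(claw=[1, 1, 1, 1, 1, 1, 1, 1], delta_pos=[[0, 0, -0.001], [0, 0, 0], [0, 0, 0], [0, 0, 0], [0, 0, 0], [0, 0, 0], [0, 0, 0], [0, 0, 0]], delta_rot=[[0, 0, 0], [0, 0, 0], [0, 0, 0], [0, 0, 0], [0, 0, 0], [0, 0, 0], [0, 0, 0], [0, 0, 0]])

```text
time: 12.2
ee_pos: [0.5098, -0.1398, 0.1377]
eef_rot: [0.725, 0.597, 0.217, 0.264]
ft_force: [-11.4, 2.9, 11.5]
width: 0.0174
grip_force: 40.0
```

>>> play_rows(claw=[1, 1, 1, 1, 1, 1, 1, 1], delta_pos=[[0, 0, 0], [0, 0, 0], [0, 0, 0], [0, 0, 0], [0, 0, 0], [0, 0, 0], [0, 0, 0], [0, 0, 0]], delta_rot=[[0, 0, 0], [0, 0, 0], [0, 0, 0], [0, 0, 0], [0, 0, 0], [0, 0, 0], [0, 0, 0], [0, 0, 0]])

```text
time: 13.0
ee_pos: [0.5098, -0.1399, 0.1377]
eef_rot: [0.725, 0.597, 0.217, 0.264]
ft_force: [-12.6, 2.7, 11.4]
width: 0.0172
grip_force: 40.0
```

>>> play_rows(claw=[1, 1, 1, 1, 1, 1, 1, 1], delta_pos=[[0, 0, 0], [0, 0, 0], [0, 0, 0], [0, 0, 0], [0, 0, 0], [0, 0, 0], [0, 0, 0], [0, 0, 0]], delta_rot=[[0, 0, 0], [0, 0, 0], [0, 0, 0], [0, 0, 0], [0, 0, 0], [0, 0, 0], [0, 0, 0], [0, 0, 0]])

```text
time: 13.8
ee_pos: [0.5098, -0.1399, 0.1377]
eef_rot: [0.725, 0.597, 0.217, 0.264]
ft_force: [-11.0, 3.0, 13.1]
width: 0.0172
grip_force: 40.0
```

```bash
python3 q.py
```

```text
14.1 tip rel M tool axes [-0.18  0.24 21.54] [0.01 0.01 0.01] F tool [  0.4   -1.5  -16.77] tilt 0.14962426258892297 [0.57, -0.2, -0.365, 2.399, -0.283, 0.239, 0.244]
```

Run:
```python
from bench import r
from h import *
p,R=cur(r);p,R=plan(p,R,p+NRM*.04,R,3);p,R=plan(p,R,p+[0,.03,.09],R,3);p,R=plan(p,R,[.48,-.03,.30],RD,9);p,R=plan(p,R,[.49,.2127,.27],RD,6)
```

```text
step mm 13.333333333333329 deg 0.0 end [ 0.4846 -0.1349  0.1683]
pos [[-0.0, 0.0, -0.067], [-0.0, 0.0, -0.066], [-0.0, 0.0, -0.067]]
rot [0.0, 0.0, 0.0] rest deg 0.0
step mm 31.622776601683785 deg 0.0 end [ 0.4846 -0.1049  0.2582]
pos [[0.049, 0.089, -0.121], [0.049, 0.089, -0.121], [0.049, 0.089, -0.121]]
rot [0.0, 0.0, 0.0] rest deg 0.0
step mm 9.539198879287584 deg 4.541018554932748 end [ 0.48   -0.0301  0.3   ]
pos [[0.04, 0.007, -0.025], [0.04, 0.006, -0.025], [0.041, 0.004, -0.025], [0.041, 0.003, -0.025], [0.041, 0.002, -0.025], [0.041, 0.001, -0.025], [0.041, -0.001, -0.024], [0.041, -0.002, -0.024], [0.04, -0.003, -0.023]]
rot [0.0246, 0.0019, -0.0051] rest deg 0.12365313693256902
step mm 40.80054100268651 deg 0.02060885615542817 end [0.49   0.2128 0.2701]
pos [[0.202, -0.0, 0.025], [0.203, -0.0, 0.025], [0.202, -0.0, 0.025], [0.203, -0.001, 0.025], [0.202, -0.0, 0.025], [0.203, -0.001, 0.025]]
rot [0.0001, -0.0, 0.0001] rest deg 0.045352439460896336
```

>>> play_rows(claw=[1, 1, 1, 1, 1, 1, 1], delta_pos=[[0, 0, -0.067], [0, 0, -0.067], [0, 0, -0.067], [0.049, 0.089, -0.121], [0.049, 0.089, -0.121], [0.049, 0.089, -0.121], [0, 0, 0]], delta_rot=[[0, 0, 0], [0, 0, 0], [0, 0, 0], [0, 0, 0], [0, 0, 0], [0, 0, 0], [0, 0, 0]])

```text
time: 14.8
ee_pos: [0.4863, -0.1041, 0.2629]
eef_rot: [0.724, 0.597, 0.219, 0.267]
ft_force: [0.9, 0.3, -0.0]
width: 0.0171
grip_force: 40.0
```

>>> play_rows(claw=[1, 1, 1, 1, 1, 1, 1, 1], delta_pos=[[0.04, 0.006, -0.025], [0.04, 0.006, -0.025], [0.041, 0.004, -0.025], [0.041, 0.003, -0.025], [0.041, 0.002, -0.025], [0.041, 0.001, -0.025], [0.041, -0.001, -0.024], [0.041, -0.002, -0.024]], delta_rot=[[0.0246, 0.0019, -0.0051], [0.0246, 0.0019, -0.0051], [0.0246, 0.0019, -0.0051], [0.0246, 0.0019, -0.0051], [0.0246, 0.0019, -0.0051], [0.0246, 0.0019, -0.0051], [0.0246, 0.0019, -0.0051], [0.0246, 0.0019, -0.0051]])

```text
time: 15.6
ee_pos: [0.4802, -0.0381, 0.2946]
eef_rot: [0.727, 0.686, 0.024, 0.029]
ft_force: [0.4, 0.6, -1.2]
width: 0.0171
grip_force: 40.0
```

Run:
```python
from bench import r
from h import *
p,R=cur(r);print(p);p,R=plan(p,R,[.49,.2127,.27],RD,7)
```

```text
[ 0.48017597 -0.03806107  0.29464451]
step mm 36.02294517169091 deg 0.6232916734434738 end [0.4901 0.2127 0.2701]
pos [[0.179, -0.005, 0.017], [0.179, -0.004, 0.017], [0.179, -0.004, 0.017], [0.179, -0.003, 0.017], [0.18, -0.002, 0.017], [0.179, -0.002, 0.017], [0.18, -0.001, 0.017]]
rot [0.0034, 0.0002, -0.0006] rest deg 0.05380040258131309
```

>>> play_rows(claw=[1, 1, 1, 1, 1, 1, 1, 1], delta_pos=[[0.179, -0.005, 0.017], [0.179, -0.004, 0.017], [0.179, -0.004, 0.017], [0.179, -0.003, 0.017], [0.18, -0.002, 0.017], [0.179, -0.002, 0.017], [0.18, -0.001, 0.017], [0, 0, 0]], delta_rot=[[0.0034, 0.0002, -0.0006], [0.0034, 0.0002, -0.0006], [0.0034, 0.0002, -0.0006], [0.0034, 0.0002, -0.0006], [0.0034, 0.0002, -0.0006], [0.0034, 0.0002, -0.0006], [0.0034, 0.0002, -0.0006], [0, 0, 0]])

```text
time: 16.4
ee_pos: [0.4887, 0.2178, 0.2688]
eef_rot: [0.72, 0.694, 0.001, -0.001]
ft_force: [-0.4, -0.4, -0.9]
width: 0.0176
grip_force: 40.0
```

```bash
cat > q2.py <<'E'
from bench import r
from h import *
import sys
a=[]
for i in range(6): s=r.camera("scene");a.append(cur(r)[0])
p=np.mean(a,0);R=cur(r)[1];print(r.read_state()["time"],p.round(4),np.std(a,0).round(4),r.read_state()["ft_force"]);plan(p,R,[float(x) for x in sys.argv[1:4]],RD,int(sys.argv[4]),4)
cv2.imwrite("/tmp/s.png",s["pixels"][:,:,::-1])
E
python3 q2.py .5969 .2127 .257 4
```

```text
16.7 [0.4902 0.2125 0.2696] [0.0005 0.0014 0.0005] [-0.26553539 -0.41354645  0.32347692]
step mm 26.858758608538196 deg 0.07400094786054584 end [0.5969 0.2127 0.257 ]
pos [[0.0066, 0.1331, 0.0163], [0.0064, 0.1332, 0.0161], [0.0063, 0.1332, 0.016], [0.0062, 0.1332, 0.016]]
rot [0.0003, 0.0001, -0.0003] rest deg 0.024261095915668704
```

>>> play_rows(claw=[1, 1, 1, 1, 1, 1], delta_pos=[[0.0065, 0.133, 0.016], [0.0065, 0.133, 0.016], [0.0065, 0.133, 0.016], [0.006, 0.133, 0.016], [0, 0, 0], [0, 0, 0]], delta_rot=[[0.0003, 0, -0.0003], [0.0003, 0, -0.0003], [0.0003, 0, -0.0003], [0.0003, 0, -0.0003], [0, 0, 0], [0, 0, 0]])

```text
time: 17.3
ee_pos: [0.5969, 0.2124, 0.2574]
eef_rot: [0.722, 0.692, -0.001, -0.0]
ft_force: [-0.1, -0.2, -0.3]
width: 0.0178
grip_force: 40.0
```

```bash
python3 q2.py .5969 .2127 .1475 5
python3 - <<'E'
from bench import r
from h import *
s=r.camera("scene");p,R=cur(r);o=p+[0,0,-.026];print("tip",proj(s,p+[0,0,-.111]),"collar",proj(s,o),"rest",proj(s,S))
im=s["pixels"][140:220,380:480,::-1];cv2.imwrite("pics/r1.png",cv2.resize(im,(750,600),interpolation=cv2.INTER_CUBIC))
E
```

```text
17.6 [0.5964 0.213  0.2583] [0.0001 0.0001 0.0002] [-0.20242153 -0.34973879 -0.32878441]
step mm 22.167370759896603 deg 0.03329758654213328 end [0.5969 0.2127 0.1475]
pos [[-0.0002, 0.0005, 0.1108], [-0.0002, 0.0005, 0.1108], [-0.0003, 0.0005, 0.1109], [-0.0003, 0.0005, 0.1108], [-0.0004, 0.0005, 0.1109]]
rot [0.0, 0.0001, 0.0002] rest deg 0.05611512654541925
tip [431.15952909 188.47366914] collar [438.87749561 164.53298035] rest [428.9308953  195.48065868]
```

View pics/r1.png

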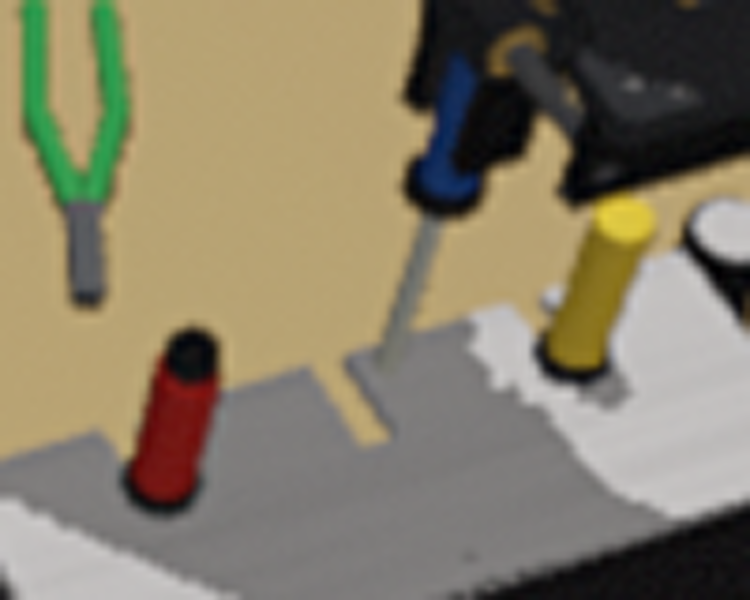

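The tip is at (430.9,188.7) against a predicted (431.2,188.5), so the stylus has not slipped, and the empty notch lies below it. Lowering.

>>> play_rows(claw=[1, 1, 1, 1, 1, 1, 1, 1], delta_pos=[[0, 0.0025, 0.06], [-0.001, 0, 0.11], [0, 0, 0.11], [0, 0, 0.11], [0, 0, 0.1], [0, 0, 0.045], [0, 0, 0], [0, 0, 0]], delta_rot=[[0, 0, 0], [0, 0, 0], [0, 0, 0], [0, 0, 0], [0, 0, 0], [0, 0, 0], [0, 0, 0], [0, 0, 0]])

```text
time: 18.45
ee_pos: [0.5974, 0.2131, 0.1514]
eef_rot: [0.721, 0.692, -0.0, 0.0]
ft_force: [0.9, 0.4, -1.2]
width: 0.0174
grip_force: 40.0
```

```bash
python3 q2.py .5969 .2127 .1473 1
```

```text
18.75 [0.5976 0.2131 0.1517] [0.0001 0.0001 0.0002] [ 0.66357098 -0.15427657  0.24258993]
step mm 4.4333764368043225 deg 0.15137242966052822 end [0.5969 0.2127 0.1473]
pos [[-0.0022, -0.0033, 0.0218]]
rot [0.0001, 0.0002, 0.0008] rest deg 0.009293447353477311
```

>>> play_rows(claw=[1, 1, 1, 1, 1, 1], delta_pos=[[-0.002, -0.003, 0.01], [0, 0, 0.006], [0, 0, 0.005], [0, 0, 0], [0, 0, 0], [0, 0, 0]], delta_rot=[[0, 0, 0], [0, 0, 0], [0, 0, 0], [0, 0, 0], [0, 0, 0], [0, 0, 0]])

```text
time: 19.35
ee_pos: [0.5966, 0.2124, 0.1473]
eef_rot: [0.722, 0.692, -0.0, 0.0]
ft_force: [-3.1, -1.8, 6.6]
width: 0.0177
grip_force: 40.0
```

```bash
python3 q2.py .5969 .2127 .1473 1
```

```text
19.65 [0.5966 0.2125 0.1473] [0. 0. 0.] [-3.7401587  -2.13866778  5.6125034 ]
step mm 0.3899663986050095 deg 0.15068022643149553 end [0.5969 0.2127 0.1473]
pos [[0.0013, 0.0015, 0.0]]
rot [0.0, 0.0003, 0.0008] rest deg 0.007199058297888959
```

The collar is seated (about 6 N upward at the same height). Opening, waiting, then leaving straight up.

>>> play_rows(claw=[0.75, 0.7, 0.6, 0.4, 0.2, 0, 0, 0], delta_pos=[[0, 0, 0], [0, 0, 0], [0, 0, 0], [0, 0, 0], [0, 0, 0], [0, 0, 0], [0, 0, 0], [0, 0, 0]], delta_rot=[[0, 0, 0], [0, 0, 0], [0, 0, 0], [0, 0, 0], [0, 0, 0], [0, 0, 0], [0, 0, 0], [0, 0, 0]])

```text
time: 20.45
ee_pos: [0.5966, 0.2125, 0.1466]
eef_rot: [0.721, 0.692, -0.0, 0.0]
ft_force: [-0.2, 0.5, -0.5]
width: 0.066
grip_force: 0.0
```

>>> play_rows(claw=[0, 0, 0, 0, 0, 0, 0, 0], delta_pos=[[0, 0, 0], [0, 0, 0], [0, 0, 0], [0, 0, -0.05], [0, 0, -0.1], [0, 0, -0.15], [0, 0, -0.2], [0, 0, -0.2]], delta_rot=[[0, 0, 0], [0, 0, 0], [0, 0, 0], [0, 0, 0], [0, 0, 0], [0, 0, 0], [0, 0, 0], [0, 0, 0]])

```text
time: 21.25
ee_pos: [0.5963, 0.2126, 0.2888]
eef_rot: [0.721, 0.693, -0.0, 0.0]
ft_force: [1.0, -0.2, 1.0]
width: 0.0872
grip_force: 0.0
```

>>> play_rows(claw=[0, 0, 0, 0, 0, 0, 0, 0], delta_pos=[[0, -0.2, 0], [0, -0.2, 0], [0.1, -0.2, 0], [0.2, -0.1, 0], [0.2, 0, 0], [0.2, 0, 0], [0, 0, 0], [0, 0, 0]], delta_rot=[[0, 0, 0], [0, 0, 0], [0, 0, 0], [0, 0, 0], [0, 0, 0], [0, 0, 0], [0, 0, 0], [0, 0, 0]])

```text
time: 22.05
ee_pos: [0.4618, 0.3594, 0.2869]
eef_rot: [0.721, 0.693, -0.0, -0.0]
ft_force: [-0.6, -0.0, -0.0]
width: 0.0871
grip_force: 0.0
```

Run:
```python
from bench import r
from h import *
t=r.camera("top");s=r.camera("scene")
f=lambda im,x,y,w,h:cv2.resize(im[y:y+h,x:x+w,::-1],(400,300),interpolation=cv2.INTER_CUBIC)
cv2.imwrite("pics/end.png",np.vstack([np.hstack([f(t["pixels"],165,90,120,90),f(t["pixels"],332,95,100,75)]),np.hstack([f(s["pixels"],370,150,132,99),f(s["pixels"],215,230,108,81)])]))
B=blob(s,(420,165,25,40),(105,120,40),(125,255,255));print(cv2.minAreaRect(B),len(B))
```

```text
((431.8034973144531, 185.12217712402344), (6.926021099090576, 24.341453552246094), 17.52556800842285) 153
```

View pics/end.png

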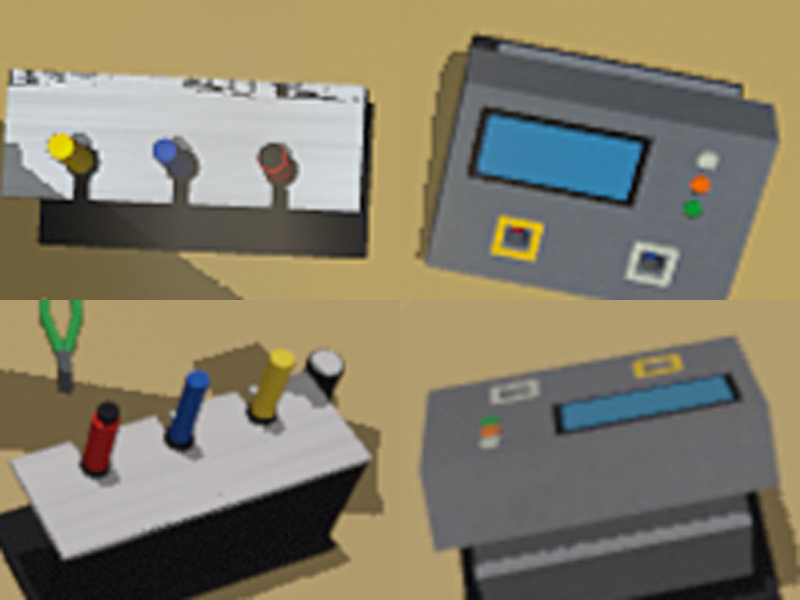

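The stylus hangs where it started (scene blob centre (431.8,185.1) against (431.9,185.2) before). The red button is visible in its well as before, and the other tools are unmoved.

```bash
python3 -c "
from bench import r
print(r.close_job())"
```

```text
the job is handed in; nothing more can be done
None
```

I pressed the red reset button fully in with the stylus, held it there for about 3 s and let it spring back, then hung the stylus upright in its notch, let go and handed the job in; no verdict came back.

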